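# Turn the filter wheel to its empty seat

### The job

Turn the larger of the two upright filter wheels by its rim until its empty square filter seat stands at the very top, straight above the axle, ready for a new filter. Let the wheel come to rest there and let go of it. Leave the smaller wheel as it is.

Things in the scene. Friction and masses are not known exactly. Their poses are not given: they have to be found in the camera images.
- filter_wheel (a joint): angle of the larger wheel about its level axle, rad: 0 = its square seat straight up; positive = the seat lies right of the top (clockwise) as seen from the robot, at the start by 25 to 70 degrees. It spins freely both ways without stops; light bearing friction (0.012 N m) keeps it where it is left. A tool can hold its orientation while the pinched rim pivots between the pads.
- filter_wheel_hub (a point): centre of the larger wheel (black disc, 170 mm diameter, 16 mm thick, flat and bare over its outer 22 mm), 125 mm above the worktop; x axis = the axle, from the front face (looks at the robot within 23 degrees) to the stand, z up; these axes do not turn with the wheel. A fixed stand carries it from behind: it begins 36 mm behind mid-thickness and stays below 150 mm.
- filter_wheel_seat (a point): centre of the empty square seat on the front face of the larger wheel, 45 mm from the axle: a raised aluminium frame 32 mm square, 3 mm high, with black inside; the wheel's five other places, at 60 degree steps, are round glass filters in round aluminium rings of the same width. z axis = outward along the wheel's radius through the seat.
- small_wheel_seat (a point): centre of the square seat of the smaller wheel (same make, 116 mm diameter, axle 90 mm above the worktop, top of its rim at 148 mm), 34 mm from its axle; this wheel turns as freely and must be left as it is. The two stands may change places from left to right.

How it is judged:
By the outcome, as a careful person would: the job done as asked, in the order asked, and still so for the second after the job is handed in, with the robot touching nothing.
It also fails if it takes over 32 s, if anything falls off the work surface, if the arm or the gripper's body presses on something with over 40 N, if the wrist force passes 120 N, or if a joint passes its speed limit or range.

### The arm

A 6-joint arm with a two-finger parallel gripper is mounted at the origin on a cart in front of the work surface, level with it; the furniture and walls round the work are solid. World frame = base frame: x ahead of the robot, y to its left, z up, the work surface at z = 0. Lengths are in mm, angles in degrees, forces in N, time in s.
With the tool pointing down it reaches from about 350 to 850 mm from the base axis. Payload 8.1 kg.
Tool frame: the origin (TCP) lies between the finger pads; the fingertips stand 25 mm ahead of it and the grasp point (between the pads) lies 6 mm ahead of it (r.tcp_to_tips is the distance from the TCP to the fingertips, in mm); z points along the fingers, y is the line along which they close (so a half turn about z gives the same grasp; the last joint's range is limited). The gripper opens to 85 mm and grips with 20 to 120 N. Pads are 22 mm wide; open, the fingers measure 114 mm over their backs; the gripper's body (76 mm by 85 mm) begins 54 mm behind the grasp point. The pads swing forward as they close: fully open they stand 13 mm farther back than shut.
Start: joints at [71.253, 7.471, 85.268, -0, 87.261, -4.893], TCP at [143.648, 582.555, 256.292] pointing down, gripper open.
Joint ranges: [-169.43, 169.43], [-51.17, 129.36], [1.28, 143.12], [-76.62, 256.62], [0, 156.53], [-152.29, 152.29]. Speed limits (degrees/s): [136.94, 136.94, 159.86, 180, 180, 180].

### API

Orientations are given as [roll, pitch, yaw] about the fixed x, y, z axes, in that order (R = Rz(yaw) Ry(pitch) Rx(roll)).
In Python, from bench import r gives the robot as it stands.
- The arm moves only by the tool apply_moves, never from a script. Its arguments are lists of equal length, an entry for each row: "angular": the turn, a rotation vector about the world's x, y, z in units of 8 degrees (1.0 is 8 degrees), a list of three; "travel": the shift along the world's x, y, z in units of 40 mm (1.0 is 40 mm), a list of three; "jaw": the opening, from 0 (shut) to 1 (fully open). A call has 1 to 20 rows; each row shifts and turns the commanded pose from where the row before left it; what a row does not reach is not made up. A row lasts 1/8 s, in which the tool goes at most 62.5 mm and 10.7 degrees, less where a joint would pass 70% of its speed; a pose out of reach is approached as far as the arm can. A call is refused whole if a number of a shift passes 1 or a number of a turn 1, either way. A call with a gripper value outside its range is refused whole. The fingers move at their own pace and stop on an object; "force" is the grip in N (left out, the last holds). Time passes only in rows, so rows that do not move let the fingers close. It gives the time, the measured TCP pose, the force, the opening and the grip force at its end, in the units of the state.
- r.sense(): the state, without advancing time (a new reading comes with each control period).
- r.snapshot(name): name is "scene" or "top" or "wrist"; returns a dict with "color" (480x640x3 uint8, red, green, blue), "fx", "fy", "cx", "cy" (pixels), "R" (3x3) and "t" (3): a world point X has camera coordinates R X + t; the wrist camera has in their place "mount" (4x4, takes a point from camera to tool coordinates, whose origin is the TCP and whose axes are the flange's). Camera axes: x right, y down, z forward; pixel columns grow to the right and rows downward; lengths in mm; the calibration is good to about 2 mm. A picture is of the moment at which its call begins: read the wrist's pose just before it. There is no depth.
- r.hand_in(): hands the job in; it is judged then, once.
The state is a dict: "time": time; "joint_pos": joint angles; "qd": joint speeds; "joint_efforts": joint torques, N m; "tool_pos": TCP position; "tcp_rot": TCP orientation; "ft_force": force on the tool from outside, world axes, zero at the start; "wrist_torque": the same for the moment, N m; "finger_gap": finger opening in mm; "grip_force": force on a finger pad.
Only numpy, scipy, OpenCV 4.12 (cv2) and the standard library are available. Lean on these libraries where they do the work, as an engineer would, in place of code of your own. Each camera call takes 0.05 s, during which the arm holds its last target. There are 200 camera calls.

## Working session

There is one attempt and no reset: what is moved stays moved. The work goes in short steps, Python scripts to look and compute and a tool call to move; the robot and the scene stay as the last step left them, time stands still between calls to the robot, and variables do not carry over. Pictures are saved under pics/ and viewed, at most 10 in all, crops included, and the job is handed in when it is done.

Besides the shell and the picture viewer there is one more tool, called by a JSON object that holds its "fn" and its "kwargs". apply_moves: Moves the arm, as the interface text tells. Its arguments: {"type":"object","properties":{"angular":{"type":"array"},"travel":{"type":"array"},"jaw":{"type":"array"},"force":{"type":"number"}},"required":["angular","travel","jaw"]}

```bash
mkdir -p pics; ls
python3 - <<'E'
from bench import r
import cv2,pickle
d={}
for n in ("scene","top"):
    s=r.snapshot(n); d[n]=s; cv2.imwrite(f"pics/{n}0.png",s["color"][:,:,::-1]); print(n,s["fx"],s["fy"],s["cx"],s["cy"],s["R"],s["t"])
pickle.dump(d,open("d0.pkl","wb")); print(r.sense())
E
```

```text
pics
scene 543.288388118178 543.288388118178 309.68785734928184 237.81672074487915 [[ 0.47421306 -0.88012417 -0.02243691]
 [-0.44714157 -0.21881133 -0.86728658]
 [ 0.75841044  0.4213111  -0.4973033 ]] [-339.73576105  357.65815086  591.73697081]
top 550.7924195952858 550.7924195952858 325.13561099847004 237.38878020958927 [[ 7.77618968e-05 -9.99782069e-01  2.08760152e-02]
 [-9.91630016e-01 -2.77243804e-03 -1.29082240e-01]
 [ 1.29111987e-01 -2.06912456e-02 -9.91414125e-01]] [-126.41516194  514.46827047  961.76777537]
{'time': 0.1, 'joint_pos': array([ 7.12515572e+01,  7.51459583e+00,  8.53232895e+01,  2.35840719e-03,
        8.72621234e+01, -4.89275448e+00]), 'qd': array([-0.03395859, -0.07715689, -0.08688077,  0.04219038,  0.01691698,
        0.0855609 ]), 'joint_efforts': array([ 1.45887941e-03, -5.70952034e+01, -5.01939404e+01, -2.11613342e-04,
        8.13447899e-03,  3.01930334e-05]), 'tool_pos': array([143.49961121, 582.1136838 , 255.30713581]), 'tcp_rot': array([-1.79900557e+02, -1.08767625e-02,  1.66144188e+02]), 'ft_force': array([ 0.17180354,  0.13484866, -0.49433219]), 'wrist_torque': array([ 0.04631291,  0.0126942 , -0.01957022]), 'grip_force': 0.0, 'finger_gap': 85.59392140281223}
```

View pics/scene0.png

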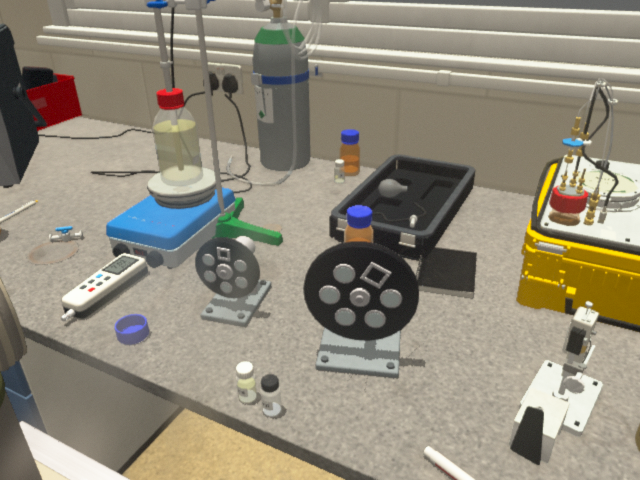

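View pics/top0.png

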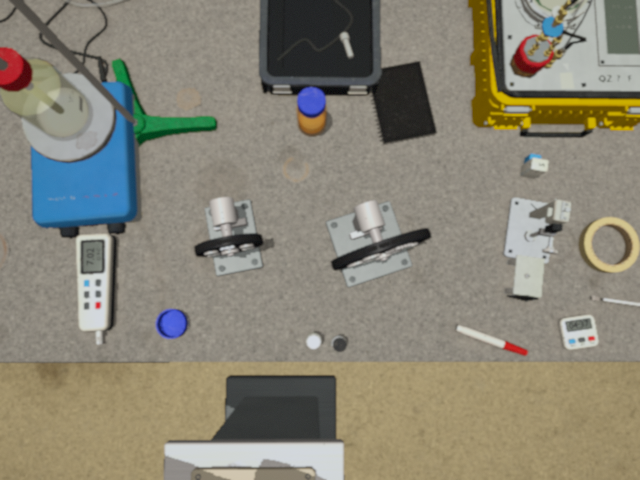

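Scene: large wheel hub near (360,297), square seat near (376,274), small wheel on the left at (224,268). Top: large rim runs (334,266) to (429,234).

Run:
```python
import cv2,pickle
d=pickle.load(open("d0.pkl","rb"))
a=d["scene"]["color"][232:352,295:425,::-1]; cv2.imwrite("pics/c1.png",cv2.resize(a,None,fx=5,fy=5,interpolation=cv2.INTER_CUBIC))
a=d["top"]["color"][190:290,320:440,::-1]; cv2.imwrite("pics/c2.png",cv2.resize(a,None,fx=6,fy=6,interpolation=cv2.INTER_CUBIC))
```

```text
(no output)
```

View pics/c1.png

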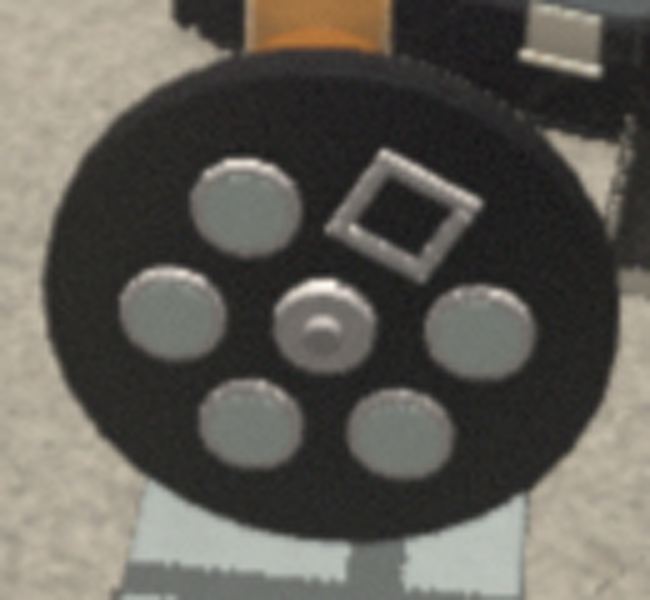

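View pics/c2.png

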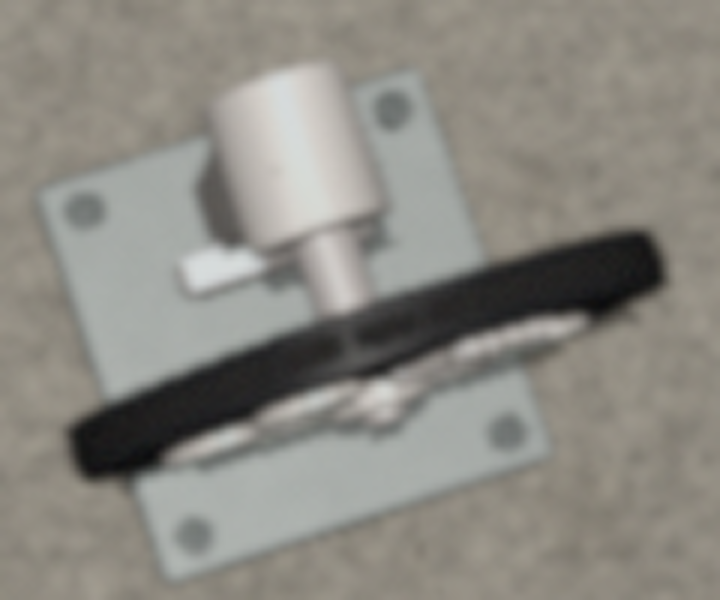

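Scene crop: rings at (247,208),(174,313),(251,424),(401,434),(481,332), square (405,215). Top crop: rim ends (80,455),(658,260), base-plate screws give the same yaw.

```bash
cat > h.py <<'E'
import numpy as np
def proj(s,X):
    c=np.asarray(X)@s["R"].T+s["t"]; return np.c_[s["fx"]*c[:,0]/c[:,2]+s["cx"],s["fy"]*c[:,1]/c[:,2]+s["cy"]]
def pts(p,angs,rad,ax):
    x,y,ps,th=p; a=th+np.radians(angs); n=np.array([np.cos(ps),np.sin(ps),0]); rt=np.array([np.sin(ps),-np.cos(ps),0])
    return np.array([x,y,125])+n*ax+rad*(np.sin(a)[:,None]*rt+np.cos(a)[:,None]*[0,0,1])
E
python3 - <<'E'
from h import *; import pickle
from scipy.optimize import least_squares as ls
d=pickle.load(open("d0.pkl","rb"))
S=np.array([[405,215],[481,332],[401,434],[251,424],[174,313],[247,208]])/5+[295,232]
T=np.array([[80,455],[658,260]])/6+[320,190]
def f(p,parts=False):
    e1=proj(d["scene"],pts(p,np.arange(6)*60,45,-11))-S
    q=pts([p[0],p[1],p[2],0],np.array([-90,90]),85,0)
    e2=proj(d["top"],q)-T
    return (e1,e2) if parts else np.r_[e1.ravel(),e2.ravel()]
s=ls(f,[450,-50,0.3,.6]); print(s.x[:2],np.degrees(s.x[2:])); print(np.round(f(s.x,True)[0],1),np.round(f(s.x,True)[1],1))
np.save("p.npy",s.x)
E
```

```text
[ 482.66345985 -215.58057528] [18.64699351 28.55817946]
[[ 0.2  0.2]
 [ 0.2  0.1]
 [ 0.3 -0. ]
 [ 0.3 -0. ]
 [ 0.1  0.1]
 [ 0.3 -0.1]] [[-1.3  0.4]
 [-0.2  0.2]]
```

{"fn": "apply_moves", "kwargs": {"angular": [[0,0,-0.36],[0,0,-0.36],[0,0,-0.36],[0,0,-0.36],[0,0,-0.36],[0,0,-0.36],[0,0,-0.36],[0,0,-0.36],[0,0,-0.36],[0,0,-0.36],[0,0,-0.36],[0,0,-0.36],[0,0,-0.36],[0,0,-0.36],[0,0,-0.36],[0,0,-0.36],[0,0,-0.36],[0,0,-0.36],[0,0,-0.36],[0,0,-0.36]], "travel": [[0.55,-1,0.2],[0.55,-1,0.2],[0.55,-1,0.2],[0.55,-1,0.2],[0.55,-1,0.2],[0.55,-1,0],[0.55,-1,0],[0.55,-1,0],[0.55,-1,0],[0.55,-1,0],[0.32,-1,0],[0.32,-1,0],[0.32,-1,0],[0.32,-1,0],[0.32,-1,0],[0.32,-1,0],[0.32,-1,0],[0.32,-1,0],[0.32,-1,0],[0.32,-1,0]], "jaw": [1,1,1,1,1,1,1,1,1,1,1,1,1,1,1,1,1,1,1,1], "force": 40}}

```text
time: 2.6
tool_pos: [491.7, -218.7, 295.8]
tcp_rot: [-180.0, -0.0, 108.4]
ft_force: [-0.2, -0.4, 0.4]
finger_gap: 85.2
grip_force: 0.0
```

{"fn": "apply_moves", "kwargs": {"angular": [[0.424,0.143,0],[0.424,0.143,0],[0.424,0.143,0],[0.424,0.143,0],[0,0,0],[0,0,0]], "travel": [[0.02,-0.208,-0.16],[0.02,-0.208,-0.16],[0.02,-0.208,-0.16],[0.02,-0.208,-0.16],[0,0,0],[0,0,0]], "jaw": [1,1,1,1,1,1]}}

```text
time: 3.35
tool_pos: [494.8, -250.5, 270.6]
tcp_rot: [-180.0, -14.3, 108.5]
ft_force: [-0.8, -0.0, 0.6]
finger_gap: 85.3
grip_force: 0.0
```

Run:
```python
from bench import r
import cv2,numpy as np
from scipy.spatial.transform import Rotation as Ro
from h import *
s=r.sense(); w=r.snapshot("wrist"); print(s["tool_pos"],s["tcp_rot"],r.tcp_to_tips); print(np.round(w["mount"],3),w["fx"],w["cx"],w["cy"])
R=Ro.from_euler("xyz",s["tcp_rot"],degrees=True).as_matrix(); print(R)
p=np.load("p.npy"); hub=np.array([p[0],p[1],125]); print("tool-frame hub",R.T@(hub-s["tool_pos"]))
# projected rim overlay
M=w["mount"]; im=w["color"][:,:,::-1].copy()
for ax,c in((-8,(0,0,255)),(8,(0,255,0))):
    X=pts(p,np.arange(-80,80,2)-np.degrees(p[3]),85,ax); T=(X-s["tool_pos"])@R; C=(T-M[:3,3])@M[:3,:3]
    for k in C[C[:,2]>20]:
        u=w["fx"]*k[0]/k[2]+w["cx"]; v=w["fy"]*k[1]/k[2]+w["cy"]
        if abs(u)<2000 and abs(v)<2000: cv2.circle(im,(int(u),int(v)),1,c,-1)
cv2.imwrite("pics/w1.png",im)
```

```text
[ 494.8388597  -250.50231261  270.59308597] [-179.96297128  -14.28576782  108.53734474] 25.0
[[-1.00000e-03 -9.53000e-01 -3.03000e-01  7.73720e+01]
 [ 1.00000e+00 -1.00000e-03  0.00000e+00  4.70000e-01]
 [-1.00000e-03 -3.03000e-01  9.53000e-01 -1.17532e+02]
 [ 0.00000e+00  0.00000e+00  0.00000e+00  1.00000e+00]] 386.1894815808596 327.68871031806856 242.29738688132878
[[-3.08091590e-01  9.48065740e-01 -7.90627906e-02]
 [ 9.18798080e-01  3.18073828e-01  2.33750139e-01]
 [ 2.46758303e-01 -6.26288306e-04 -9.69076853e-01]]
tool-frame hub [-8.91393230e-02 -3.44205534e-01  1.50216472e+02]
```

View pics/w1.png

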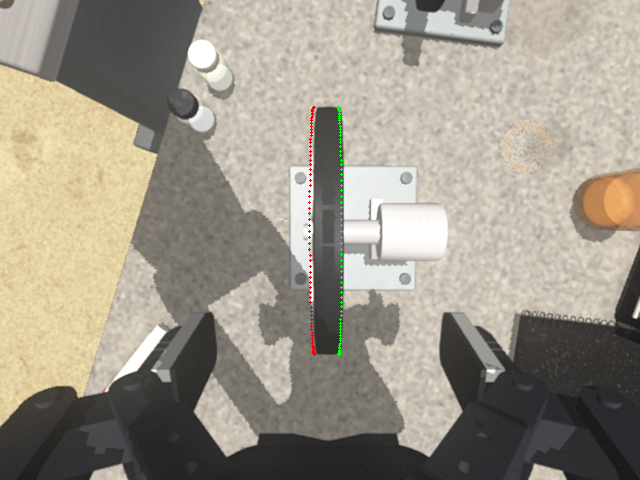

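Overlay of the predicted rim (311–341) matches the real rim (313–342) at column ~327. Descend and pinch.

{"fn": "apply_moves", "kwargs": {"angular": [[0,0,0],[0,0,0],[0,0,0],[0,0,0],[0,0,0],[0,0,0],[0,0,0],[0,0,0],[0,0,0],[0,0,0],[0,0,0],[0,0,0]], "travel": [[-0.03,0.086,-0.358],[-0.03,0.086,-0.358],[-0.03,0.086,-0.358],[-0.03,0.086,-0.358],[0,0,0],[0,0,0],[0,0,0],[0,0,0],[0,0,0],[0,0,0],[0,0,0],[0,0,0]], "jaw": [1,1,1,1,0.4,0.4,0.1,0.1,0.1,0.1,0.1,0.1], "force": 30}}

```text
time: 4.9
tool_pos: [490.5, -237.3, 214.1]
tcp_rot: [180.0, -14.2, 108.6]
ft_force: [1.3, -1.2, 5.0]
finger_gap: 15.2
grip_force: 31.7
```

{"fn": "apply_moves", "kwargs": {"angular": [[-0.2114,-0.0713,0],[-0.2114,-0.0713,0],[-0.2114,-0.0713,0],[-0.2114,-0.0713,0],[-0.2114,-0.0713,0],[-0.2114,-0.0713,0],[-0.2114,-0.0713,0],[-0.2114,-0.0713,0],[-0.2114,-0.0713,0],[-0.2114,-0.0713,0],[-0.2114,-0.0713,0],[-0.2114,-0.0713,0],[-0.2114,-0.0713,0],[-0.2114,-0.0713,0],[-0.2114,-0.0713,0],[-0.2114,-0.0713,0],[0,0,0],[0,0,0],[0,0,0]], "travel": [[-0.0222,0.0657,0.0165],[-0.0223,0.0661,0.0143],[-0.0224,0.0665,0.0122],[-0.0225,0.0668,0.01],[-0.0226,0.0671,0.0078],[-0.0227,0.0673,0.0055],[-0.0228,0.0675,0.0033],[-0.0228,0.0675,0.0011],[-0.0228,0.0675,-0.0011],[-0.0228,0.0675,-0.0033],[-0.0227,0.0673,-0.0055],[-0.0226,0.0671,-0.0078],[-0.0225,0.0668,-0.01],[-0.0224,0.0665,-0.0122],[-0.0223,0.0661,-0.0143],[-0.0222,0.0657,-0.0165],[0,0,0],[0,0,0],[0,0,0]], "jaw": [0.1,0.1,0.1,0.1,0.1,0.1,0.1,0.1,0.1,0.1,0.1,0.1,0.1,0.1,0.1,0.1,0.1,0.1,0.1]}}

```text
time: 7.28
tool_pos: [476.1, -194.2, 214.6]
tcp_rot: [179.9, 14.3, 108.5]
ft_force: [-2.1, 1.3, 8.4]
finger_gap: 15.2
grip_force: 32.2
```

Run:
```python
from bench import r
import cv2
s=r.snapshot("scene"); cv2.imwrite("pics/s2.png",cv2.resize(s["color"][222:352,295:425,::-1],None,fx=4.6,fy=4.6,interpolation=cv2.INTER_CUBIC))
```

```text
(no output)
```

View pics/s2.png

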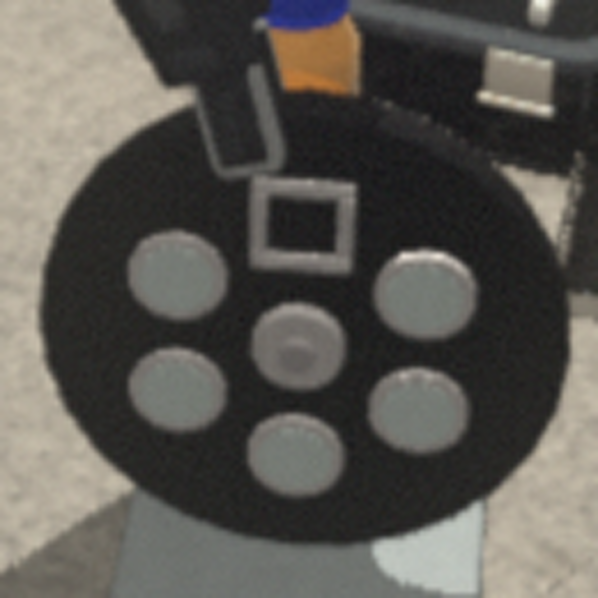

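Square at crop (303,226), rings at (425,295),(419,410),(296,455),(178,390),(178,275): seat is close to the top.

```bash
cat > m.py <<'E'
from h import *; import pickle
from scipy.optimize import least_squares as ls
def fit(P,sc,off):
    d=pickle.load(open("d0.pkl","rb"));p=np.load("p.npy"); S=np.array(P)/sc+off
    g=lambda q:(proj(d["scene"],pts([q[1],q[2],p[2],q[0]],np.arange(6)*60,45,-11))-S).ravel()
    s=ls(g,[0,p[0],p[1]]);print(np.degrees(s.x[0]),s.x[1:],np.round(s.fun,1))
E
python3 -c "
from m import *
fit([[303,226],[425,295],[419,410],[296,455],[178,390],[178,275]],4.6,[295,222])"
```

```text
0.01879467482018909 [ 482.27425035 -215.17996409] [-0.1 -0.2  0.2 -0.   0.   0.1 -0.   0.1 -0.1 -0.  -0.1  0.1]
```

{"fn": "apply_moves", "kwargs": {"angular": [[0,0,0],[0,0,0],[0,0,0],[0,0,0],[0,0,0],[0,0,0],[0,0,0],[0,0,0],[0,0,0],[0,0,0],[0,0,0],[0,0,0],[0,0,0],[0,0,0]], "travel": [[0,0,0],[0,0,0],[0,0,0],[0,0,0],[0,0,0],[0,0,0],[-0.03,0.094,0.39],[-0.03,0.094,0.39],[-0.03,0.094,0.39],[-0.03,0.094,0.39],[-0.03,0.094,0.39],[-0.03,0.094,0.39],[0,0,0],[0,0,0]], "jaw": [0.3,0.4,0.6,0.8,0.8,0.8,0.8,0.8,0.8,0.8,0.8,0.8,0.8,0.8]}}

```text
time: 9.07
tool_pos: [468.3, -171.6, 306.5]
tcp_rot: [-180.0, 14.2, 108.6]
ft_force: [-0.2, 0.6, -1.0]
finger_gap: 68.1
grip_force: 0.0
```

Run:
```python
from bench import r
import cv2
s=r.snapshot("scene"); cv2.imwrite("pics/s3.png",cv2.resize(s["color"][222:352,175:425,::-1],None,fx=3.2,fy=3.2,interpolation=cv2.INTER_CUBIC))
cv2.imwrite("pics/s4.png",cv2.resize(s["color"][222:352,295:425,::-1],None,fx=4.6,fy=4.6,interpolation=cv2.INTER_CUBIC))
```

```text
(no output)
```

View pics/s4.png

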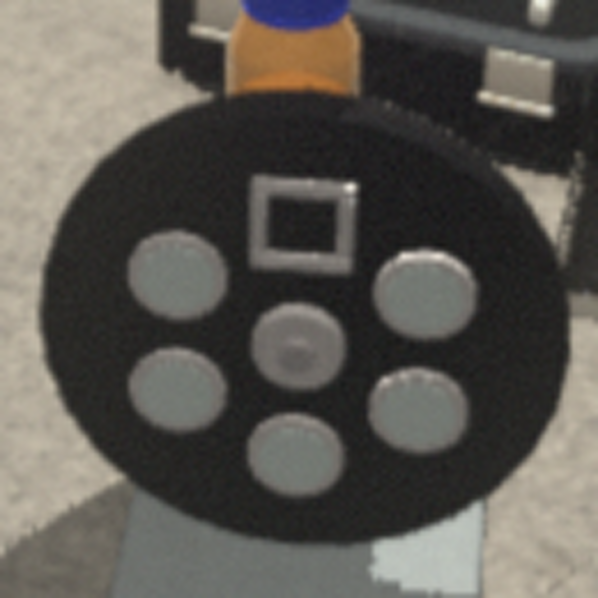

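View pics/s3.png

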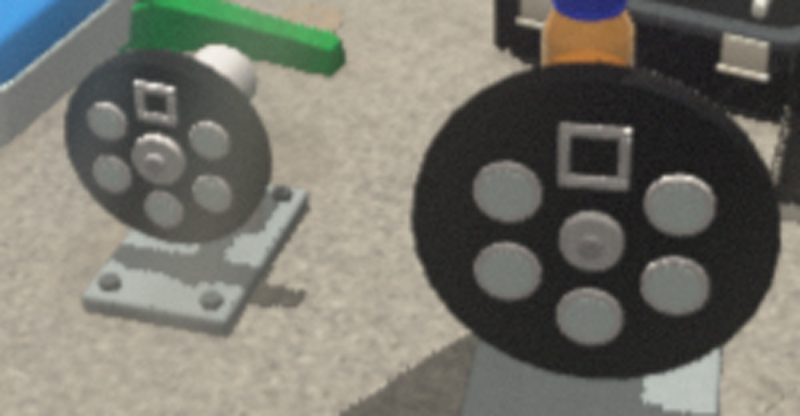

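The wheel did not move on release: the square is still at (303,226) and the rings are at the same pixels. The small wheel is undisturbed and the gripper is clear.

```bash
python3 -c "
from bench import r
print(r.hand_in())"
```

```text
the job is handed in; nothing more can be done
None
```

The larger wheel's square seat now stands at the top (image fit before release 0.02° off vertical, no visible shift after), the wheel is released and at rest, the smaller wheel was left as it was, and the job was handed in at about 9 s.

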